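Load and couple the coverslipper

ROBOT

A 7-joint arm with a two-finger parallel gripper is mounted at the origin on the work surface; the furniture and walls round the work are solid. World frame = base frame: x ahead of the robot, y to its left, z up, the work surface at z = 0. Lengths are in m, angles in rad, forces in N, time in s.
With the tool pointing down it reaches from about 0.4 to 0.85 m from the base axis. Payload 10.4 kg.
Tool frame: the origin (TCP) lies between the finger pads; the fingertips stand ahead of it and the grasp point (between the pads) lies 3 mm ahead of it (r.tips_ahead is the z of the fingertips in the tool frame, in m); z points along the fingers, y is the line along which they close (so a half turn about z gives the same grasp; the last joint's range is limited). The gripper opens to 87 mm and grips with 3 to 60 N. Pads are 19 mm wide; open, the fingers measure 117 mm over their backs; the gripper's body (75 mm by 190 mm) begins 51 mm behind the grasp point.
Start: joints at [1.275, 0.332, -0.065, 1.46, 0.022, 1.35, -0.088], TCP at [0.168, -0.602, 0.245] pointing down, gripper open.
Joint ranges: [-2.6, 2.6], [-0.5, 2.12], [-1.47, 1.34], [0.16, 2.42], [-1.27, 4.41], [0.06, 2.06], [-2.6, 2.6]. Speed limits (rad/s): [2.22, 2.22, 2.79, 2.79, 3.14, 3.14, 3.14].

INTERFACE

Orientations are given as a unit quaternion [x, y, z, w].
In Python, from bench import telemetry, camera, get_calibration, r gives the robot as it stands.
- The arm moves only by the tool drive_tool, never from a script. Its argument "series" is one flat list of numbers, 7 for each row, row after row: the turn, a rotation vector about the tool's x, y, z in units of 5 degrees (1.0 is 5 degrees), then the shift along the tool's x, y, z in units of 40 mm (1.0 is 40 mm), then the opening, from -1 (shut) to 1 (fully open). A call has 1 to 10 rows; each row is the pose to reach, as a shift and turn from the pose commanded when the call began, along the tool's axes at that moment; what a row does not reach only later rows make up. A row lasts 1/12 s, in which the tool goes at most 41.7 mm and 7.16 degrees, less where a joint would pass 70% of its speed; a pose out of reach is approached as far as the arm can. A call with a gripper value outside its range is refused whole. The fingers move at their own pace and stop on an object; "grip_force" is the grip in N (left out, the last holds). Time passes only in rows, so rows that repeat a pose let the fingers close. It gives the time, the measured TCP pose, the force, the opening and the grip force at its end, in the units of the state.
- telemetry.read_state(): the state, without advancing time (a new reading comes with each control period).
- camera(name): name is "side" or "top" or "wrist"; returns the picture (384x512x3 uint8, red, green, blue); there is no depth.
- get_calibration(name): a dict with "fovy" (degrees; the focal length in pixels is half the picture's height over the tangent of half this angle, whatever the lens; pixels are square), "cx", "cy" (the principal point, pixels), "dist" ([k1, k2, p1, p2, k3] as OpenCV has them; the pictures are not rectified), "xyz" and "rotation" of the camera in the world. Camera axes: x right, y up, looking along -z (the intrinsics and any distortion apply to the point x, -y, -z); pixel columns grow to the right and rows downward; lengths in m; the calibration is good to about 2 mm. A picture is of the moment at which its call begins: read the wrist's pose just before it. get_calibration takes no time and is no camera call; for the wrist camera it gives the pose at the moment of the call.
- r.close_job(): hands the job in; it is judged then, once.
The state is a dict: "time": time; "joint_positions": joint angles; "joint_vel": joint speeds; "joint_torque": joint torques, N m; "ee_pos": TCP position; "eef_rot": TCP orientation; "ft_force": force on the tool from outside, world axes, zero at the start; "torque": the same for the moment, N m; "width": finger opening in m; "grip_force": force on a finger pad.
Only numpy, scipy, OpenCV 4.12 (cv2) and the standard library are available. Lean on these libraries where they do the work, as an engineer would, in place of code of your own. Each camera call takes 0.05 s, during which the arm holds its last target. There are 200 camera calls.

TASK

Get the coverslipper ready: set the small blue cover-glass box flat in its open drawer, let go of it and slide the drawer fully shut. Then take the keyed shaft out of its grey stand by its black grip, put it down into the steel hub on the machine, turn it until its key drops into the hub's keyway, and push it fully home until its flange lies flush on the hub. A spring pushes it back out, so finish still gripping the shaft by its grip and pressing it home, without letting go; leave the blue-capped bottle, dish, tube rack and note pad where they are.

Things in the scene. Friction and masses are not known exactly. Their poses are not given: they have to be found in the camera images.
- coverslipper: White bench machine, fixed, 150 deep (x) x 150 wide (y) x 63 mm high. Origin on the worktop under the hub axis; its front (-x) face, with the drawer, is 100 mm in front of the origin, its back 50 mm behind. Its yaw varies by 0.15 rad.
- drawer_floor (a point): Centre of the inner floor of the grey drawer with blue front, about 9 mm above the worktop; axes as the machine's. The drawer runs to the machine's -x. Inside it is 89 mm in x (from -46 to +42 of this point), 104 mm in y, side and back walls 27 mm above the floor. As it starts, up to 15 mm at the back of the inside lies under the machine's top.
- drawer_front (a point): Centre of the outer face of the drawer's blue front panel (136 mm wide, 48 mm high, upper edge 52 mm above the worktop, this point 28 mm); outward is the machine's -x. The face is flat, to be pushed anywhere, nearest the middle is best.
- drawer (a joint): Opening of the drawer in m: 0 shut, 0.085 fully open; starts at 0.078 to 0.085. Friction about 1.2 N, no spring or latch.
- cover_glass: Small square blue box with a white label on top, closed, loose, 34 x 34 x 18 mm, 40 g, origin at the centre of its underside. Stands to the robot's left or right on the worktop, yaw within 0.4 rad.
- stand: Grey round stand for the shaft, fixed on the worktop, foot 64 mm diameter, 18.5 mm high, upright bore 24 mm diameter whose floor is 5 mm above the worktop. Origin at the centre of its underside. It and the box may have changed sides.
- shaft: Loose keyed steel shaft, upright in the stand, 200 g, 81 mm tall, 20 mm diameter, tip chamfered 3 mm; origin at its lower tip, z up along it. One brass key along +x: 6 mm wide, out to 15 mm from the axis, 16 to 30 mm above the tip. Flange 44 mm diameter, 36 to 41 mm above the tip, black grip over it. Starts with the key toward the robot (yaw pi, +-0.5).
- shaft_grip (a point): Point on the shaft axis 66 mm above its tip, in the flat black grip (44 mm along x, 20 mm thick along y, 41 to 81 mm above the tip; a red line on its top and end marks the key side): fingers close along y on the 20 mm thickness. Axes as the shaft's.
- hub: Steel hub with upright bore fixed on the machine's top, 53 mm diameter, 42 mm high, origin at the centre of its underside (63 mm above the worktop). Its +x points along the single keyway (red mark on the face); set roughly toward the robot, at any angle within 0.5 rad of the machine's front.
- hub_face (a point): Centre of the hub's upper face, 105 mm above the worktop; axes as the hub's. Bore 23 mm diameter, keyway 9 mm wide reaching 17 mm from the axis, both open upward. With the key out of line the shaft goes in 16 mm and its key rests on the face; in line, it goes in 28 mm till it meets the spring ejector and 36 mm when home, flange on the face.
- ejector (a joint): Travel of the brass spring ejector in the bore in m: 0 free, about 0.008 with the shaft home. It pushes up with 4 N at 0 and 8 N at 0.008, and lifts the shaft again when it is not held.
- cleaner_bottle: Bottle with a blue cap, 42 mm diameter, 110 mm tall, origin under its centre; leave alone.
- dish: Clear flat round dish, 58 mm diameter, 14 mm high, origin under its centre; leave alone.
- rack: Blue empty tube rack, 38 x 109 x 66 mm, origin under its centre; leave alone.
- pad: Yellow note pad, 76 x 76 x 11 mm, origin under its centre; leave alone.
There are look-alikes about, which are no part of the job. There is more than one size of the shaft; the one meant has the size given above.

How it is judged:
By the outcome, as a careful person would: the job done as asked, in the order asked, and still so for the second after the job is handed in, while the arm keeps its last pose, push and grip.
It also fails if it takes over 72 s, if anything falls off the work surface, if the arm or the gripper's body presses on something with over 40 N, if the wrist force passes 120 N, or if a joint passes its speed limit or range.

## Working session

There is one attempt and no reset: what is moved stays moved. The work goes in short steps, Python scripts to look and compute and a tool call to move; the robot and the scene stay as the last step left them, time stands still between calls to the robot, and variables do not carry over. Pictures are saved under pics/ and viewed, at most 10 in all, crops included, and the job is handed in when it is done.

Besides the shell and the picture viewer there is one more tool, called after "Call:" by a JSON object that holds its "api" and its "payload". drive_tool: Moves the arm, as the interface text tells. Its arguments: {"type":"object","properties":{"series":{"type":"array"},"grip_force":{"type":"number"}},"required":["series"]}

```bash
ls; mkdir -p pics; python3 - <<'E'
from bench import telemetry, camera, get_calibration, r
import cv2,numpy as np
print(telemetry.read_state()); print(r.tips_ahead)
a=[]
for n in ["top","side"]:
    print(n,get_calibration(n)); im=camera(n); cv2.imwrite(f"pics/{n}0.png",im[...,::-1])
E
```

```text
pics
{'time': 0.0, 'joint_positions': array([ 1.27540277,  0.33286999, -0.06470415,  1.46095114,  0.02160593,
        1.34990361, -0.08846347]), 'joint_vel': array([ 0.00112273,  0.00035738, -0.00082061,  0.00019892,  0.00036383,
       -0.00055721,  0.00304649]), 'joint_torque': array([-2.78470015e-04, -6.23253322e+01,  2.45495327e-02, -3.89892805e+01,
       -6.14311569e-02,  3.94599012e-02,  1.66245513e-04]), 'ee_pos': array([ 0.1682873 , -0.60154084,  0.24375042]), 'eef_rot': array([ 9.90707835e-01,  1.36005402e-01, -1.33083776e-04, -7.05713562e-04]), 'ft_force': array([ 0.69343641,  0.10917378, -0.10568983]), 'torque': array([ 0.01160585, -0.03441843,  0.03621815]), 'grip_force': 0.0, 'width': 0.0871210112353083}
0.022
top {'fovy': 47.09829276121646, 'cx': 250.9686052830739, 'cy': 193.2146829375395, 'dist': array([-0.13576194,  0.        ,  0.        ,  0.        ,  0.        ]), 'xyz': array([ 0.46984313, -0.012145  ,  1.28650962]), 'rotation': array([ 0.01949689, -0.02830692, -0.70513999,  0.70823455])}
side {'fovy': 50.19969456989833, 'cx': 255.42413675778883, 'cy': 189.19457057766095, 'dist': array([0.04976773, 0.        , 0.        , 0.        , 0.        ]), 'xyz': array([0.53274846, 0.61009631, 1.06300724]), 'rotation': array([-3.89241811e-04,  2.85500852e-01,  9.58250697e-01, -1.56433414e-02])}
```

```bash
python3 -c "
import cv2
for n in ['top','side']:
    cv2.imwrite(f'pics/{n}0b.png',cv2.resize(cv2.imread(f'pics/{n}0.png'),(800,600),interpolation=3))"
```

```text
(no output)
```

View pics/top0b.png

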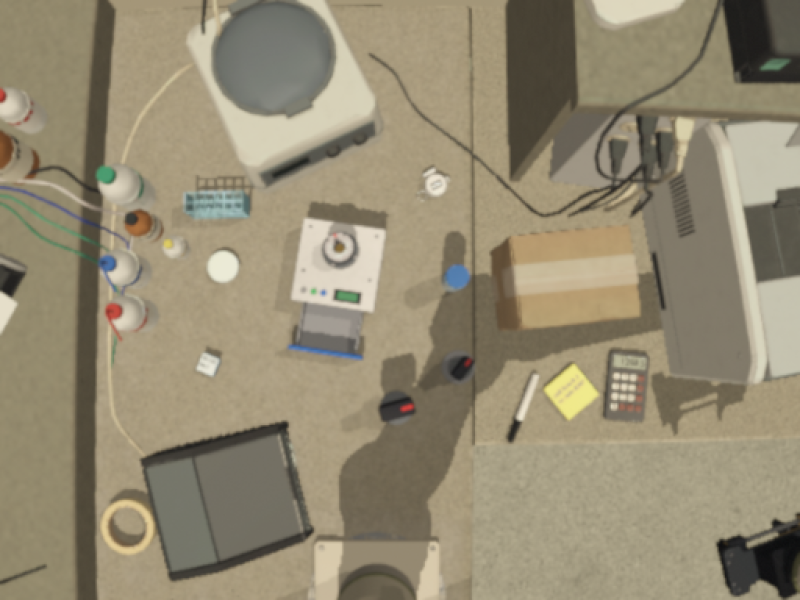

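View pics/side0b.png

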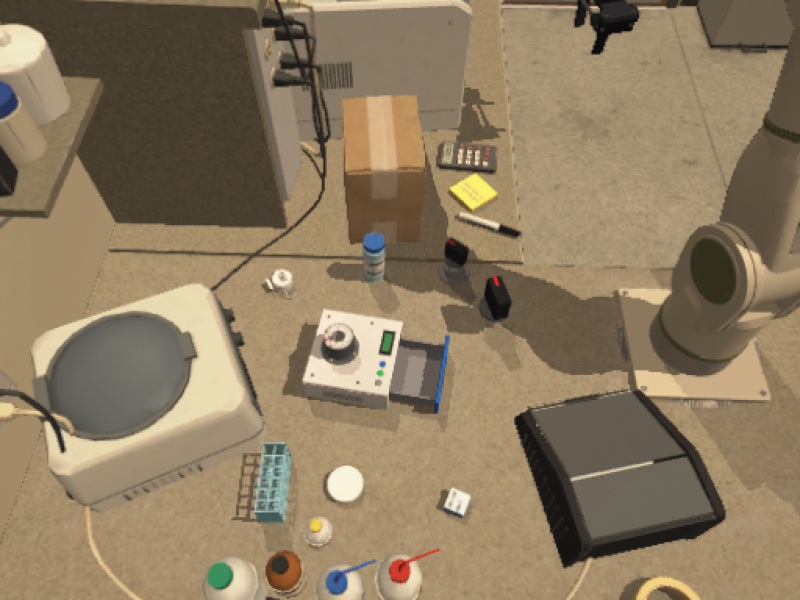

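The top view (800x600) shows the machine at (338,265), its drawer at (330,330), the cover box at (208,362), the bottle at (457,277) and the hub at (340,250). There are two candidates for the shaft: A at (397,408) and B at (460,367). In the side view they are at (497,295) and (455,255). I'll enlarge both, plus the box and the hub.

```bash
cat > h.py <<'E'
import cv2,numpy as np
from scipy.spatial.transform import Rotation as R
from bench import telemetry, camera, get_calibration, r
def K(c):
    f=192/np.tan(np.radians(c["fovy"])/2); return np.array([[f,0,c["cx"]],[0,f,c["cy"]],[0,0,1]])
def RM(c):
    q=np.array(c["rotation"]); return R.from_quat(q).as_matrix() if q.size==4 else q.reshape(3,3)
def ray(c,uv):
    p=cv2.undistortPoints(np.array(uv,float).reshape(-1,1,2),K(c),np.array(c["dist"])).reshape(-1,2)
    d=np.c_[p[:,0],-p[:,1],-np.ones(len(p))]@RM(c).T
    return np.array(c["xyz"]),d
def onz(c,uv,z):
    o,d=ray(c,uv); return o+d*((z-o[2])/d[:,2])[:,None]
def proj(c,P):
    M=RM(c); p=(np.atleast_2d(P)-c["xyz"])@M; p=p*[1,-1,-1]
    return cv2.projectPoints(p.reshape(-1,1,3),np.zeros(3),np.zeros(3),K(c),np.array(c["dist"]))[0].reshape(-1,2)
def tri(c1,u1,c2,u2):
    o1,d1=ray(c1,[u1]);o2,d2=ray(c2,[u2]);d1=d1[0];d2=d2[0]
    A=np.c_[d1,-d2];t=np.linalg.lstsq(A,o2-o1,rcond=None)[0]
    a=o1+t[0]*d1;b=o2+t[1]*d2
    return (a+b)/2,np.linalg.norm(a-b)
E
python3 - <<'E'
import cv2,numpy as np
t=cv2.imread('pics/top0.png');s=cv2.imread('pics/side0.png')
def c(im,x,y,w,h): return cv2.resize(im[y:y+h,x:x+w],(400,300),interpolation=cv2.INTER_CUBIC)
o=np.vstack([np.hstack([c(t,235,215,80,60),c(s,270,145,80,60)]),np.hstack([c(t,180,135,80,60),c(s,185,195,80,60)])])
cv2.imwrite('pics/crop1.png',o)
E
```

```text
(no output)
```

View pics/crop1.png

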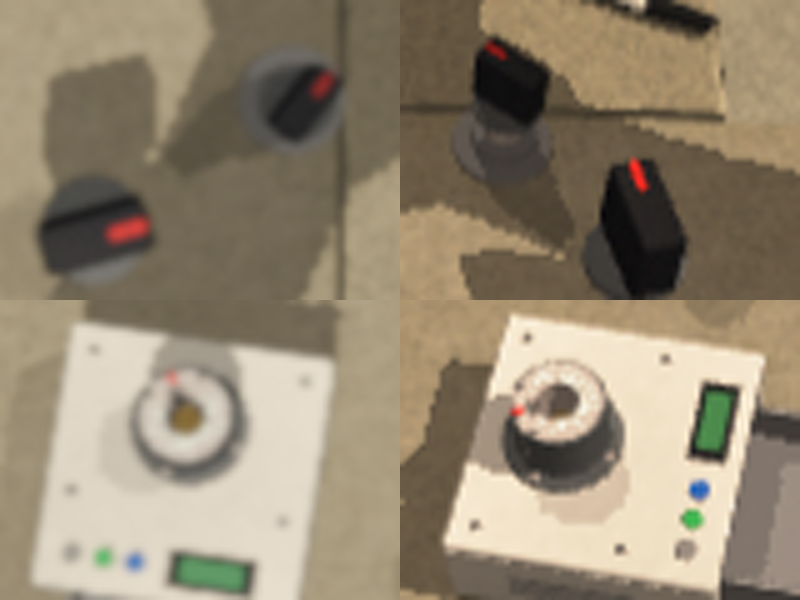

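The crop shows A (lower left, top px ~(255,261)) as larger and taller than B (~(295,236)). In both, the red line points roughly to -y, not toward the robot. The hub's red mark and slot point up-left (+x+y). I'll measure next.

```bash
python3 - <<'E'
from h import *
t=cv2.imread('pics/top0.png');s=cv2.imread('pics/side0.png')
ct,cs=get_calibration("top"),get_calibration("side")
def blobs(im,f,roi,mn=4):
    x,y,w,h=roi;c=im[y:y+h,x:x+w].astype(int);m=f(c[...,0],c[...,1],c[...,2]).astype(np.uint8)
    n,l,st,ce=cv2.connectedComponentsWithStats(m)
    out=[]
    for i in range(1,n):
        if st[i,4]>=mn:
            cn=cv2.findContours((l==i).astype(np.uint8),0,1)[0][0]+[x,y]
            out.append((ce[i]+[x,y],st[i,4],cv2.minAreaRect(cn.astype(np.float32))))
    return out
red=lambda b,g,r:(r>150)&(g<100)&(b<100)
print("red top",blobs(t,red,(200,140,120,130),2)); print("red side",blobs(s,red,(190,140,160,100),2))
blk=lambda b,g,r:(r<62)&(g<62)&(b<62)|((r>110)&(g<90)&(b<90))
for z in blobs(t,blk,(235,215,80,60),20): print("blk top",z[0],z[1],z[2]); 
for z in blobs(s,blk,(270,145,80,60),20): print("blk side",z[0],z[1],z[2])
wh=lambda b,g,r:(r>165)&(b>140)
print("white box top",blobs(t,wh,(115,215,40,40),8)); print("side",blobs(s,wh,(275,300,40,40),8))
b1=lambda b,g,r:(b>r+35)
print("blue top",[(z[0].round(1),z[1],cv2.boxPoints(z[2]).round(1).tolist()) for z in blobs(t,b1,(170,180,80,60),6)])
print("blue side",[(z[0].round(1),z[1],cv2.boxPoints(z[2]).round(1).tolist()) for z in blobs(s,b1,(230,205,80,70),6)])
o=[cv2.resize(im[y:y+60,x:x+80],(400,300),interpolation=cv2.INTER_CUBIC) for im,x,y in [(t,95,202),(s,252,290),(t,175,180),(s,235,205)]]
cv2.imwrite('pics/crop2.png',np.vstack([np.hstack(o[:2]),np.hstack(o[2:])]))
E
```

```text
red top [(array([260.14285714, 260.52380952]), np.int32(21), ((260.0, 260.5), (3.0, 6.0), 90.0))]
red side [(array([317.08333333, 179.25      ]), np.int32(12), ((317.20001220703125, 179.4000244140625), (5.366563320159912, 1.7888542413711548), 63.43495178222656)), (array([207.5, 217. ]), np.int32(2), ((207.5, 217.0), (1.0, 0.0), 180.0))]
blk top [294.22137405 235.35877863] 131 ((294.4800109863281, 234.86001586914062), (10.200000762939453, 15.200000762939453), 36.869895935058594)
blk top [253.26666667 260.53846154] 195 ((254.0882568359375, 260.3529357910156), (10.914103507995605, 21.828205108642578), 75.96376037597656)
blk side [325.16981132 147.86792453] 53 ((325.5, 148.0), (12.965337753295898, 4.110960960388184), 18.434947967529297)
blk side [291.36448598 162.5       ] 214 ((291.3653869628906, 162.17306518554688), (14.904828071594238, 17.454336166381836), 11.309932708740234)
blk side [317.48493151 191.22465753] 365 ((317.90728759765625, 190.90170288085938), (18.06371307373047, 28.182395935058594), 12.994616508483887)
white box top [(array([132.26582278, 232.89873418]), np.int32(158),
[... 173 characters left out ...]
624267578125, 320.2155456542969), (13.91848373413086, 13.524564743041992), 23.198591232299805))]
blue top [(array([206.5, 187. ]), np.int32(6), [[206.0, 186.0], [207.0, 186.0], [207.0, 188.0], [206.0, 188.0]]), (array([208.2, 224.9]), np.int32(136), [[184.6999969482422, 222.8000030517578], [185.1999969482422, 220.0], [231.3000030517578, 227.0], [230.89999389648438, 229.8000030517578]])]
blue side [(array([282.3, 238.9]), np.int32(126), [[277.29998779296875, 262.8999938964844], [284.79998779296875, 214.6999969482422], [287.29998779296875, 215.0], [279.79998779296875, 263.29998779296875]]), (array([244.5, 232.5]), np.int32(12), [[242.5, 232.5], [244.5, 230.5], [246.5, 232.5], [244.5, 234.5]])]
```

View pics/crop2.png

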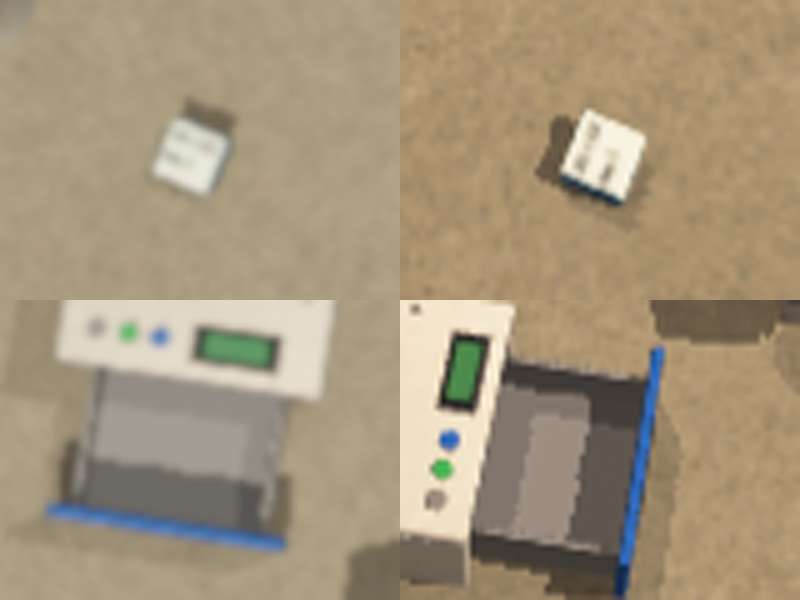

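```bash
python3 - <<'E'
from h import *
np.set_printoptions(precision=4,suppress=True)
t=cv2.imread('pics/top0.png');s=cv2.imread('pics/side0.png')
ct,cs=get_calibration("top"),get_calibration("side")
print("box tri",tri(ct,[132.3,232.9],cs,[292.4,320.2]), onz(ct,[[132.3,232.9]],.018),onz(cs,[[292.4,320.2]],.018))
print("redA",tri(ct,[260.1,260.5],cs,[317.1,179.3]))
# B red: crop coords top (322,84), side(495,50)->
print("redB",tri(ct,[235+322/5,215+84/5],cs,[270+95/5,145+50/5]))
# A ends of red line on top: crop top (110,235),(150,225); side (634,162),(645,188)
print("A red ends",tri(ct,[235+108/5,215+235/5],cs,[270+234/5,145+161/5]),tri(ct,[235+150/5,215+227/5],cs,[270+243/5,145+190/5]))
# box rect corners
def rect(im,roi):
    x,y,w,h=roi;c=im[y:y+h,x:x+w].astype(int);m=((c[...,2]>165)&(c[...,0]>140)).astype(np.uint8)
    cn=max(cv2.findContours(m,0,1)[0],key=cv2.contourArea)+[x,y]; return cv2.boxPoints(cv2.minAreaRect(cn.astype(np.float32)))
for c,im,roi in((ct,t,(115,215,40,40)),(cs,s,(275,300,40,40))):
    P=onz(c,rect(im,roi),.018);e=np.diff(np.r_[P,P[:1]],axis=0)[:,:2];print(P.mean(0),np.linalg.norm(e,axis=1),np.degrees(np.arctan2(e[:,1],e[:,0])))
P=onz(ct,[[184.9,221.4],[231.1,228.4]],.052);Q=onz(cs,[[278.5,263.1],[286,214.8]],.052);
for A in(P,Q):print("front",A,A.mean(0),np.linalg.norm(A[1]-A[0]),np.degrees(np.arctan2(*(A[0]-A[1])[1::-1]))-90)
# hub
print("bore",tri(ct,[180+185/5,135+115/5],cs,[185+162/5,195+100/5]),"mark",tri(ct,[180+172/5,135+78/5],cs,[207.4,217]))
# hub ring fit by bright pixels
# machine top corners top view crop
C=np.array([[75,22],[333,57],[300,299],[35,280]])/5+[180,135]
P=onz(ct,C,.063);print(P)
C=np.array([[112,17],[364,55],[318,289],[43,243]])/5+[185,195]
print(onz(cs,C,.063))
E
```

```text
box tri (array([0.4395, 0.3156, 0.015 ]), np.float64(0.000879432737416134)) [[0.4391 0.3149 0.018 ]] [[0.4402 0.3164 0.018 ]]
redA (array([ 0.3707, -0.0516,  0.1112]), np.float64(0.00047619774412342996))
redB (array([ 0.4462, -0.1602,  0.0796]), np.float64(0.00013538882144450092))
A red ends (array([ 0.372 , -0.0421,  0.1347]), np.float64(0.006864190016856243)) (array([ 0.3641, -0.0659,  0.0724]), np.float64(0.006840691688529707))
[0.4393 0.3148 0.018 ] [0.0365 0.037  0.0364 0.037 ] [ -22.7451 -112.2343  157.237    67.8914]
[0.4404 0.3162 0.018 ] [0.0342 0.0344 0.034  0.0338] [-113.8086  158.5408   65.2113  -21.0301]
front [[0.4734 0.1574 0.052 ]
 [0.4546 0.0278 0.052 ]] [0.464  0.0926 0.052 ] 0.1310049870149041 -8.256638656519414
front [[0.4767 0.1794 0.052 ]
 [0.4553 0.0327 0.052 ]] [0.466  0.1061 0.052 ] 0.1482881485354817 -8.299321711411963
bore (array([0.6449, 0.066 , 0.0982]), np.float64(0.002019298228264275)) mark (array([0.6683, 0.0733, 0.0979]), np.float64(0.0038967539508031473))
[[ 0.7038  0.1309  0.063 ]
 [ 0.6844 -0.0144  0.063 ]
 [ 0.5482  0.0033  0.063 ]
 [ 0.5581  0.1511  0.063 ]]
[[ 0.681  -0.0072  0.063 ]
 [ 0.5358  0.0131  0.063 ]
 [ 0.5563  0.1578  0.063 ]
 [ 0.7043  0.136   0.063 ]]
```

Labelled candidates: A (255,261) has its top at ~0.11 m and a ~58 mm grip. B (295,236) has its top at ~0.08 m and a ~43 mm grip. B fits the stated 81 mm shaft plus 5 mm bore floor, so B is the one, and the crop above confirmed it as the smaller. I'll move over it for a wrist view.

```bash
cat >> h.py <<'E'
def plan(p,yaw,q=None):
    "target TCP position, tool-x yaw deg, tool pointing down -> turn/shift in move units"
    st=telemetry.read_state();R0=R.from_quat(st["eef_rot"])
    y=np.radians(yaw);c,s=np.cos(y),np.sin(y)
    Rt=R.from_matrix(np.array([[c,s,0],[s,-c,0],[0,0,-1]]))
    rv=np.degrees((R0.inv()*Rt).as_rotvec())/5; sh=R0.inv().apply(np.array(p)-st["ee_pos"])/.04
    m=R0.as_matrix()
    print("t",round(st["time"],2),"pos",st["ee_pos"].round(4),"yaw",round(np.degrees(np.arctan2(m[1,0],m[0,0])),2),"j7",st["joint_positions"][6].round(2),"F",st["ft_force"].round(1))
    print("turn",rv.round(3),"shift",sh.round(3))
E
python3 - <<'E'
from h import *
c=get_calibration("wrist");s=telemetry.read_state();print(c)
R0=R.from_quat(s["eef_rot"]);print(R0.inv().apply(c["xyz"]-s["ee_pos"]),(R0.inv().as_matrix()@RM(c)).round(3))
plan([.41,-.17,.26],60)
E
```

```text
{'fovy': 69.00735190759121, 'cx': 259.47292384284486, 'cy': 193.43074591601604, 'dist': array([-0.06093456,  0.        ,  0.        ,  0.        ,  0.        ]), 'xyz': array([ 0.23653897, -0.58169795,  0.38556214]), 'rotation': array([-0.10365894,  0.07911308, -0.59952772,  0.78965971])}
[ 0.07103564 -0.00093657 -0.1417403 ] [[-0.001  0.966  0.259]
 [ 1.     0.001 -0.   ]
 [-0.001  0.259 -0.966]]
t 0.1 pos [ 0.1683 -0.6016  0.2438] yaw 15.63 j7 -0.09 F [-0.  -0.7  0.8]
turn [-1.500e-02 -5.000e-03 -8.874e+00] shift [ 8.726 -8.762 -0.393]
```

Call:
{"api": "drive_tool", "payload": {"series": [0, 0, -8.9, 8.7, -8.8, -0.4, 1, 0, 0, -8.9, 8.7, -8.8, -0.4, 1, 0, 0, -8.9, 8.7, -8.8, -0.4, 1, 0, 0, -8.9, 8.7, -8.8, -0.4, 1, 0, 0, -8.9, 8.7, -8.8, -0.4, 1, 0, 0, -8.9, 8.7, -8.8, -0.4, 1, 0, 0, -8.9, 8.7, -8.8, -0.4, 1, 0, 0, -8.9, 8.7, -8.8, -0.4, 1, 0, 0, -8.9, 8.7, -8.8, -0.4, 1, 0, 0, -8.9, 8.7, -8.8, -0.4, 1]}}

```text
time: 0.93
ee_pos: [0.3709, -0.2358, 0.258]
eef_rot: [0.865, 0.501, -0.0, 0.0]
ft_force: [1.1, -0.6, 0.3]
width: 0.0864
grip_force: 0.0
```

```bash
python3 - <<'E'
from h import *
plan([.41,-.17,.26],60)
E
```

```text
t 0.93 pos [ 0.3709 -0.2358  0.258 ] yaw 60.12 j7 -0.02 F [ 1.1 -0.6  0.3]
turn [0.    0.006 0.024] shift [ 1.913  0.028 -0.052]
```

Call:
{"api": "drive_tool", "payload": {"series": [0, 0, 0, 1.6, 0, 0, 1, 0, 0, 0, 1.6, 0, 0, 1, 0, 0, 0, 1.6, 0, 0, 1, 0, 0, 0, 1.6, 0, 0, 1]}}

```text
time: 1.27
ee_pos: [0.4027, -0.1813, 0.2579]
eef_rot: [0.865, 0.502, -0.0, 0.0]
ft_force: [-0.5, -0.2, -0.2]
width: 0.0873
grip_force: 0.0
```

```bash
python3 - <<'E'
from h import *
import pickle
c=get_calibration("wrist");im=camera("wrist");pickle.dump((c,im),open("w1.pkl","wb"))
print(proj(c,[[.437,-.152,.086],[.437,-.152,0]]).round())
cv2.imwrite("pics/w1.png",cv2.resize(im[...,::-1],(800,600)))
E
```

```text
[[273. 146.]
 [270. 140.]]
```

View pics/w1.png

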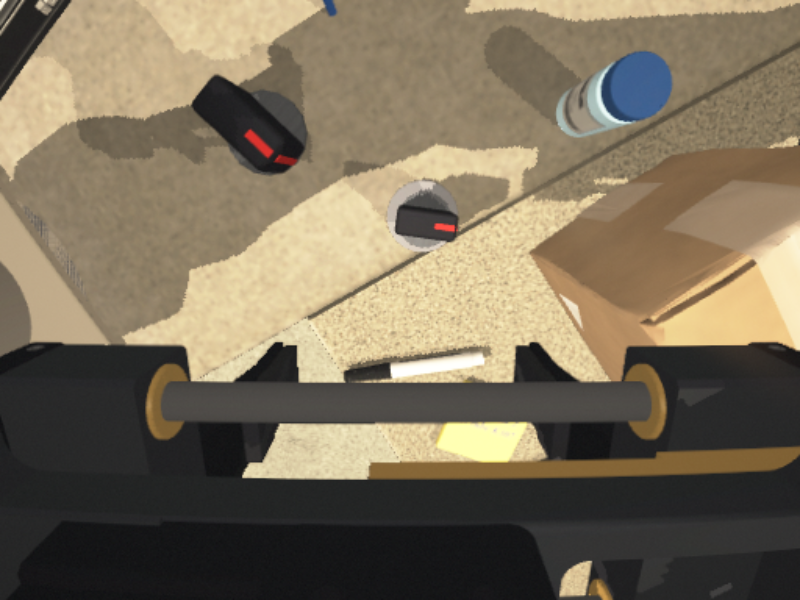

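The wrist view shows B at (427,223) in the 800x600 view with its red line at the right end (445,227), and A at (248,125). B is clearly the smaller one. I'll measure B's grip top in this picture and plan the next stop over the hub.

```bash
python3 - <<'E'
from h import *
import pickle
np.set_printoptions(precision=4,suppress=True)
c,im=pickle.load(open("w1.pkl","rb"))
def dark(roi):
    x,y,w,h=roi;a=im[y:y+h,x:x+w].astype(int)
    m=((a.max(2)<70)|((a[...,0]>150)&(a[...,1]<110))).astype(np.uint8)
    m=cv2.morphologyEx(m,cv2.MORPH_OPEN,np.ones((3,3),np.uint8))
    rm=((a[...,0]>150)&(a[...,1]<110));yy,xx=np.nonzero(rm)
    cn=max(cv2.findContours(m,0,1)[0],key=cv2.contourArea)+[x,y]
    return cv2.minAreaRect(cn.astype(np.float32)),np.array([xx.mean()+x,yy.mean()+y])
for nm,roi,z in (("B",(248,125,50,35),.086),("A",(118,40,80,75),.111)):
    rc,rd=dark(roi);P=onz(c,cv2.boxPoints(rc),z);e=np.diff(np.r_[P,P[:1]],axis=0)[:,:2]
    print(nm,P.mean(0),np.linalg.norm(e,axis=1),np.degrees(np.arctan2(e[:,1],e[:,0])),"red",onz(c,[rd],z), "px",rc)
P=proj(c,[[.437,-.152,.005]]);
# stand foot: grey disc
plan([.57,.07,.27],60)
E
```

```text
B [ 0.4384 -0.1482  0.086 ] [0.0212 0.0428 0.0214 0.0434] [  51.7391  -37.6632 -126.3969  142.1821] red [[ 0.4478 -0.1573  0.086 ]] px ((272.7099914550781, 142.0299835205078), (38.74945068359375, 19.374725341796875), 8.130102157592773)
A [ 0.3703 -0.0373  0.111 ] [0.0328 0.0702 0.0337 0.0716] [  11.3578  -73.3049 -166.1212  105.9496] red [[ 0.3709 -0.05    0.111 ]] px ((158.08438110351562, 80.20048522949219), (75.18177795410156, 33.43866729736328), 43.210086822509766)
t 1.32 pos [ 0.4021 -0.1825  0.2578] yaw 60.15 j7 -0.16 F [ 0.7 -1.  -0.8]
turn [-0.006  0.005  0.031] shift [ 7.565  0.498 -0.309]
```

```bash
python3 - <<'E'
from h import *
plan([.60,.03,.27],60)
E
```

```text
t 1.32 pos [ 0.4021 -0.1825  0.2578] yaw 60.15 j7 -0.16 F [ 0.7 -1.  -0.8]
turn [-0.006  0.005  0.031] shift [ 7.071  1.646 -0.31 ]
```

Call:
{"api": "drive_tool", "payload": {"series": [0, 0, 0, 7.1, 1.6, -0.3, 1, 0, 0, 0, 7.1, 1.6, -0.3, 1, 0, 0, 0, 7.1, 1.6, -0.3, 1, 0, 0, 0, 7.1, 1.6, -0.3, 1, 0, 0, 0, 7.1, 1.6, -0.3, 1, 0, 0, 0, 7.1, 1.6, -0.3, 1, 0, 0, 0, 7.1, 1.6, -0.3, 1, 0, 0, 0, 7.1, 1.6, -0.3, 1, 0, 0, 0, 7.1, 1.6, -0.3, 1]}}

```text
time: 2.07
ee_pos: [0.5999, 0.0329, 0.2684]
eef_rot: [0.865, 0.502, -0.001, -0.001]
ft_force: [-0.9, 0.0, -0.6]
width: 0.0868
grip_force: 0.0
```

```bash
python3 - <<'E'
from h import *
import pickle
c=get_calibration("wrist");im=camera("wrist");pickle.dump((c,im),open("w2.pkl","wb"))
print(proj(c,[[.646,.067,.105]]).round())
cv2.imwrite("pics/w2.png",cv2.resize(im[...,::-1],(800,600)))
plan([.4395,.3156,.12],67.5)
E
```

```text
[[282. 137.]]
t 2.12 pos [0.5995 0.0311 0.2689] yaw 60.1 j7 -0.82 F [ 0.6 -0.1 -0.7]
turn [-0.019  0.01  -1.48 ] shift [ 4.177 -7.006  3.729]
```

View pics/w2.png

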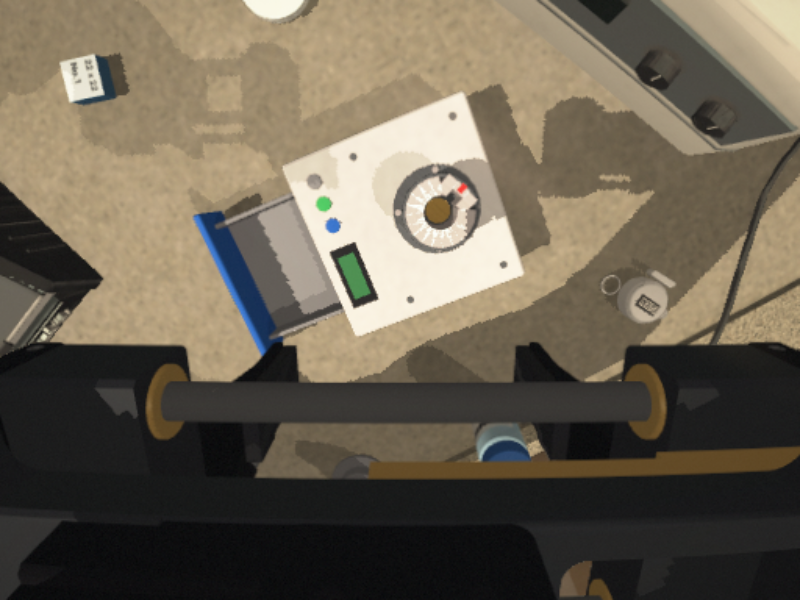

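The hub bore is at (437,210) with its red mark and slot at (462,188), pointing away from the robot. The drawer's blue front runs from (205,215) to (268,350), and the box is at (87,78). I'll turn these into positions and plan the box pick.

```bash
python3 - <<'E'
from h import *
import pickle
np.set_printoptions(precision=4,suppress=True)
c,im=pickle.load(open("w2.pkl","rb"))
a=im.astype(int);R_,G,B=a[...,0],a[...,1],a[...,2]
m=(R_>150)&(G<100)&(B<100);m[:,:250]=0;m[160:]=0;m[:90]=0;yy,xx=np.nonzero(m);mk=np.array([xx.mean(),yy.mean()]);print(mk,m.sum())
b=(R_-B>40)&(R_<150);b[:,:265]=0;b[:,295:]=0;b[:118]=0;b[150:]=0;yy,xx=np.nonzero(b);bo=np.array([xx.mean(),yy.mean()]);print("brass",bo,b.sum(),onz(c,[bo],.077))
# hub dark outer contour (base flange) -> ellipse, plus buttons
sat=(a.max(2)<150)|(R_-B>40);
pm=onz(c,[mk],.105)[0];print("mark",pm)
for z,u in ((.105,(437/1.5625,210/1.5625)),):print("bore px",onz(c,[u],z))
# blue drawer front
f=((B-R_)>60).astype(np.uint8);f[:,:115]=0;f[:,185:]=0;f[:125]=0
cn=max(cv2.findContours(f,0,1)[0],key=cv2.contourArea);rc=cv2.minAreaRect(cn.astype(np.float32));
P=onz(c,cv2.boxPoints(rc),.052);print(P)
# box label
w=((B>150)).astype(np.uint8);w[:,:30]=0;w[:,80:]=0;w[:20]=0;w[85:]=0
cn=max(cv2.findContours(cv2.morphologyEx(w,cv2.MORPH_CLOSE,np.ones((5,5))),0,1)[0],key=cv2.contourArea);rc=cv2.minAreaRect(cn.astype(np.float32))
P=onz(c,cv2.boxPoints(rc),.018);e=np.diff(np.r_[P,P[:1]],axis=0)[:,:2];print("box",P.mean(0),np.linalg.norm(e,axis=1),np.degrees(np.arctan2(e[:,1],e[:,0])))
# machine top corners
C=np.array([[464,93],[522,272],[357,335],[284,166]])/1.5625;P=onz(c,C,.063);e=np.diff(np.r_[P,P[:1]],axis=0)[:,:2];print(P,P.mean(0),np.linalg.norm(e,axis=1),np.degrees(np.arctan2(e[:,1],e[:,0])))
cv2.imwrite("pics/w2hub.png",cv2.resize(im[100:172,235:331,::-1],(800,600),interpolation=cv2.INTER_CUBIC))
E
```

```text
[295.6667 119.7222] 18
brass [279.7696 134.3873] 204 [[0.6467 0.0682 0.077 ]]
mark [0.6678 0.0756 0.105 ]
bore px [[0.6457 0.0705 0.105 ]]
[[0.471  0.1625 0.052 ]
 [0.4933 0.1602 0.052 ]
 [0.4762 0.0321 0.052 ]
 [0.452  0.0333 0.052 ]]
box [0.4393 0.3167 0.018 ] [0.0337 0.0337 0.0341 0.0342] [ -21.1385 -111.1196  159.6994   68.2345]
[[ 0.7058  0.1321  0.063 ]
 [ 0.6833 -0.0103  0.063 ]
 [ 0.539   0.0101  0.063 ]
 [ 0.5615  0.1549  0.063 ]] [0.6224 0.0717 0.063 ] [0.1442 0.1458 0.1466 0.1461] [-98.9738 171.9489  81.181   -8.971 ]
```

View pics/w2hub.png

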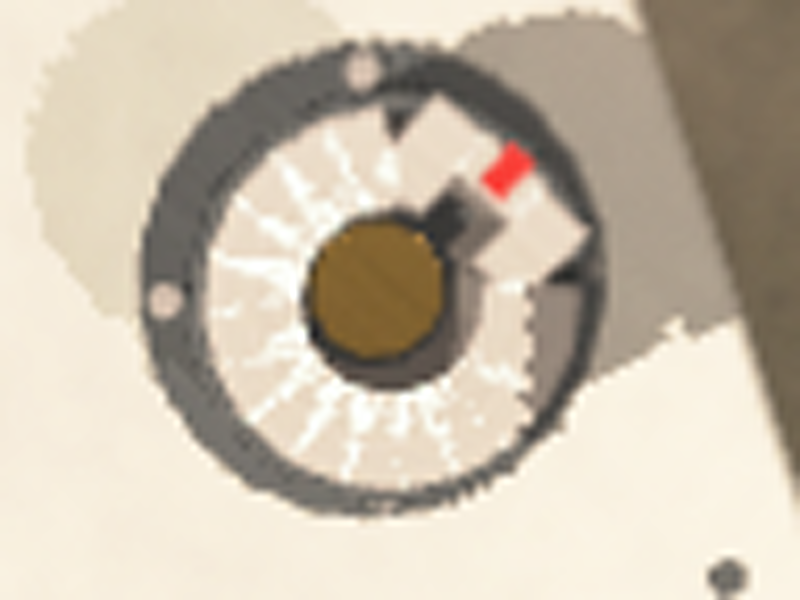

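```bash
python3 - <<'E'
from h import *
import pickle
np.set_printoptions(precision=4,suppress=True)
c,im=pickle.load(open("w2.pkl","rb"))
ct,cs=get_calibration("top"),get_calibration("side")
P=onz(c,[[281.8,135.8],[296,120.2],[290.8,126.6]],.105);print(P)
for i in(1,2):d=P[i]-P[0];print(np.degrees(np.arctan2(d[1],d[0])),np.linalg.norm(d))
print("device corners",tri(ct,[183,272],cs,[640/1.5625,392/1.5625]),tri(ct,[91,294],cs,[565/1.5625,560/1.5625]))
plan([.4393,.316,.10],68)
E
```

```text
[[0.6469 0.0681 0.105 ]
 [0.6679 0.0749 0.105 ]
 [0.6599 0.0718 0.105 ]]
18.124739872219546 0.02207218297088474
16.02115933386348 0.013533550745676337
device corners (array([0.2722, 0.177 , 0.2109]), np.float64(0.17073046123976118)) (array([0.281 , 0.4123, 0.0777]), np.float64(0.02186908009334664))
t 2.12 pos [0.5995 0.0311 0.2689] yaw 60.1 j7 -0.82 F [ 0.6 -0.1 -0.7]
turn [-0.02  0.01 -1.58] shift [ 4.184 -7.015  4.229]
```

Call:
{"api": "drive_tool", "payload": {"series": [0, 0, -1.6, 4.2, -7.0, 2.5, 1, 0, 0, -1.6, 4.2, -7.0, 2.5, 1, 0, 0, -1.6, 4.2, -7.0, 2.5, 1, 0, 0, -1.6, 4.2, -7.0, 2.5, 1, 0, 0, -1.6, 4.2, -7.0, 2.5, 1, 0, 0, -1.6, 4.2, -7.0, 2.5, 1, 0, 0, -1.6, 4.2, -7.0, 4.2, 0.3, 0, 0, -1.6, 4.2, -7.0, 4.2, 0.3, 0, 0, -1.6, 4.2, -7.0, 4.2, 0.3, 0, 0, -1.6, 4.2, -7.0, 4.2, 0.3]}}

```text
time: 2.95
ee_pos: [0.4358, 0.3174, 0.0975]
eef_rot: [0.828, 0.561, -0.003, -0.0]
ft_force: [-1.6, -0.4, 0.3]
width: 0.0676
grip_force: 0.0
```

```bash
python3 - <<'E'
from h import *
plan([.4393,.316,.025],68)
E
```

```text
t 2.95 pos [0.4358 0.3174 0.0975] yaw 68.29 j7 -1.37 F [-1.6 -0.4  0.3]
turn [-0.043  0.054  0.058] shift [0.009 0.1   1.812]
```

Call:
{"api": "drive_tool", "payload": {"series": [0, 0, 0, 0, 0, 1.5, 0.3, 0, 0, 0, 0, 0, 1.9, 0.3, 0, 0, 0, 0, 0, 1.9, 0.3, 0, 0, 0, 0, 0, 1.9, 0.3, 0, 0, 0, 0, 0, 1.9, -1, 0, 0, 0, 0, 0, 1.9, -1, 0, 0, 0, 0, 0, 1.9, -1, 0, 0, 0, 0, 0, 1.9, -1, 0, 0, 0, 0, 0, 1.9, -1, 0, 0, 0, 0, 0, 1.9, -1], "grip_force": 15}}

```text
time: 3.78
ee_pos: [0.4406, 0.3168, 0.0262]
eef_rot: [0.829, 0.56, 0.0, 0.0]
ft_force: [0.7, -2.1, 4.7]
width: 0.0339
grip_force: 15.0
```

```bash
python3 - <<'E'
from h import *
s=telemetry.read_state();print(s["width"],s["grip_force"])
plan([.508,.0882,.16],-8.5)
E
```

```text
0.033896977942603504 14.995596259832382
t 3.78 pos [0.4406 0.3168 0.0262] yaw 68.11 j7 -1.44 F [ 0.7 -2.1  4.7]
turn [ 1.0000e-02 -2.0000e-03  1.5322e+01] shift [-4.676  3.697 -3.339]
```

The grasp is confirmed at 33.9 mm wide. I'll lift, turn to the machine's yaw and carry it to the drawer.

Call:
{"api": "drive_tool", "payload": {"series": [0, 0, 0, 0, 0, -1.0, -1, 0, 0, 0, 0, 0, -2.0, -1, 0, 0, 1.5, -0.5, 0.4, -3.0, -1, 0, 0, 3.0, -1.1, 0.9, -3.3, -1, 0, 0, 4.4, -1.8, 1.4, -3.3, -1, 0, 0, 5.8, -2.5, 2.0, -3.3, -1, 0, 0, 7.2, -3.2, 2.6, -3.3, -1, 0, 0, 8.6, -3.9, 3.2, -3.3, -1, 0, 0, 10.0, -4.6, 3.7, -3.3, -1, 0, 0, 11.4, -4.6, 3.7, -3.3, -1]}}

```text
time: 4.62
ee_pos: [0.5107, 0.0833, 0.1576]
eef_rot: [0.996, 0.089, -0.0, 0.002]
ft_force: [0.8, -0.3, -0.4]
width: 0.034
grip_force: 15.0
```

```bash
python3 - <<'E'
from h import *
plan([.512,.0882,.12],-8.5)
E
```

```text
t 4.62 pos [0.5107 0.0833 0.1576] yaw 10.26 j7 -1.77 F [ 0.8 -0.3 -0.4]
turn [ 0.035 -0.     3.753] shift [ 0.054 -0.117  0.941]
```

Call:
{"api": "drive_tool", "payload": {"series": [0, 0, 1.4, 0.05, -0.1, 0.4, -1, 0, 0, 2.8, 0.05, -0.1, 0.9, -1, 0, 0, 3.8, 0.05, -0.1, 0.9, -1, 0, 0, 3.8, 0.05, -0.1, 0.9, -1, 0, 0, 3.8, 0.05, -0.1, 0.9, -1, 0, 0, 3.8, 0.05, -0.1, 0.9, -1]}}

```text
time: 5.12
ee_pos: [0.5106, 0.0959, 0.1226]
eef_rot: [0.998, -0.067, 0.001, -0.0]
ft_force: [0.2, 0.1, -0.2]
width: 0.0336
grip_force: 15.0
```

```bash
python3 - <<'E'
from h import *
np.set_printoptions(precision=4,suppress=True)
plan([.512,.0882,.035],-8.5)
ct=get_calibration("top");cs=get_calibration("side")
for n,c in(("top",ct),("side",cs)):
    im=camera(n);cv2.imwrite(f"pics/{n}2.png",im[...,::-1])
a=cv2.imread("pics/top2.png");b=cv2.imread("pics/side2.png")
cv2.imwrite("pics/c3.png",np.hstack([cv2.resize(a[165:255,160:260],(400,360),interpolation=2),cv2.resize(b[180:270,220:320],(400,360),interpolation=2)]))
E
```

```text
t 5.12 pos [0.5106 0.0959 0.1226] yaw -7.68 j7 -2.12 F [ 0.2  0.1 -0.2]
turn [-0.003 -0.011  0.165] shift [0.058 0.186 2.189]
```

View pics/c3.png

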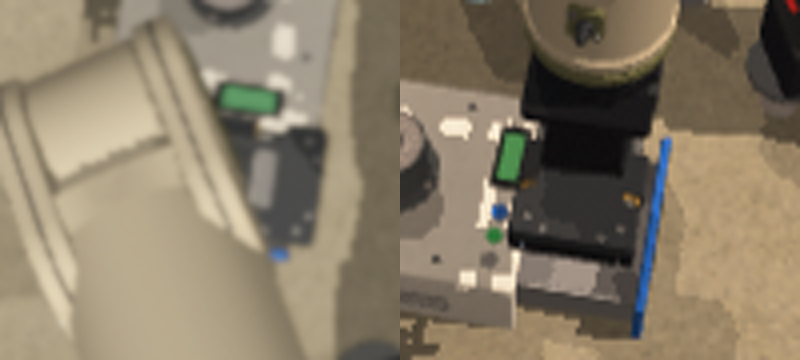

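Call:
{"api": "drive_tool", "payload": {"series": [0, 0, 0.2, 0.05, 0.2, 0.7, -1, 0, 0, 0.2, 0.05, 0.2, 1.3, -1, 0, 0, 0.2, 0.05, 0.2, 1.9, -1, 0, 0, 0.2, 0.05, 0.2, 2.1, -1, 0, 0, 0.2, 0.05, 0.2, 2.1, -1, 0, 0, 0.2, 0.05, 0.2, 2.15, -1, 0, 0, 0.2, 0.05, 0.2, 2.15, -1]}}

```text
time: 5.8
ee_pos: [0.5119, 0.0877, 0.0371]
eef_rot: [0.997, -0.077, 0.001, -0.0]
ft_force: [-0.5, 0.6, 0.3]
width: 0.0337
grip_force: 15.0
```

```bash
python3 - <<'E'
from h import *
plan([.512,.0882,.035],-8.5)
E
```

```text
t 5.8 pos [0.5119 0.0877 0.0371] yaw -8.84 j7 -2.19 F [-0.5  0.6  0.3]
turn [-0.005 -0.019 -0.068] shift [ 0.    -0.012  0.053]
```

Call:
{"api": "drive_tool", "payload": {"series": [0, 0, 0, 0, 0, 0.05, -1, 0, 0, 0, 0, 0, 0.05, -1, 0, 0, 0, 0, 0, 0.05, 0.15, 0, 0, 0, 0, 0, 0.05, 0.15, 0, 0, 0, 0, 0, 0.05, 0.15, 0, 0, 0, 0, 0, 0.05, 0.15, 0, 0, 0, 0, 0, -0.8, 0.15, 0, 0, 0, 0, 0, -1.8, 0.15, 0, 0, 0, 0, 0, -2.2, 0.15, 0, 0, 0, 0, 0, -2.2, 0.15]}}

```text
time: 6.63
ee_pos: [0.5135, 0.088, 0.1283]
eef_rot: [0.997, -0.077, 0.003, -0.0]
ft_force: [0.7, -0.1, 0.3]
width: 0.0503
grip_force: 0.0
```

```bash
python3 - <<'E'
from h import *
np.set_printoptions(precision=4,suppress=True)
c=get_calibration("wrist");im=camera("wrist")
plan([.42,.101,.125],-8.5)
a=im.astype(int)
w=(a[...,2]>150)
print(proj(c,[[.512,.088,.027],[.5165,.0876,.009]]))
cv2.imwrite("pics/w3.png",im[...,::-1])
E
```

```text
t 6.68 pos [0.5124 0.0876 0.126 ] yaw -8.88 j7 -2.12 F [ 0.1 -0.7 -0.5]
turn [-0.006 -0.045 -0.076] shift [-2.334  0.026  0.016]
[[261.0641 201.6956]
 [260.6751 191.9865]]
```

View pics/w3.png

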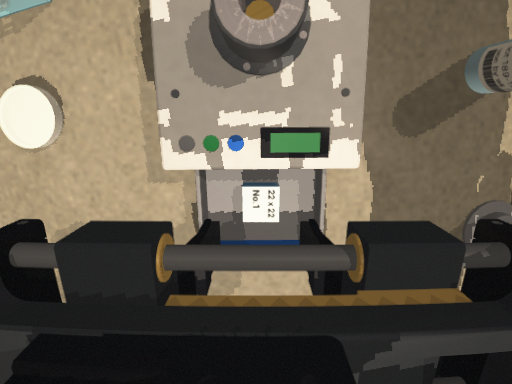

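The box lies flat inside the drawer at (261,203), square to it and clear of the front panel. Next I'll go in front of the drawer with closed fingers and push.

Call:
{"api": "drive_tool", "payload": {"series": [0, 0, 0, -0.8, 0, 0, -1, 0, 0, 0, -1.7, 0, 0, -1, 0, 0, 0, -2.4, 0, 0, -1, 0, 0, 0, -2.4, 0, 0, -1, 0, 0, 0, -2.4, 0, 1, -1, 0, 0, 0, -2.4, 0, 1.9, -1, 0, 0, 0, -2.4, 0, 1.9, -1, 0, 0, 0, -2.2, 0, 1.9, -1, 0, 0, 0, -1.9, 0, 1.9, -1, 0, 0, 0, -1.5, 0, 1.9, -1]}}

```text
time: 7.52
ee_pos: [0.4532, 0.0968, 0.0498]
eef_rot: [0.997, -0.077, 0.001, 0.0]
ft_force: [-3.8, -0.7, 0.2]
width: 0.0011
grip_force: 0.0
```

Call:
{"api": "drive_tool", "payload": {"series": [0, 0, 0, 0.3, 0, 0, -1, 0, 0, 0, 0.6, 0, 0, -1, 0, 0, 0, 0.9, 0, 0, -1, 0, 0, 0, 1.1, 0, 0, -1, 0, 0, 0, 1.2, 0, 0, -1]}}

```text
time: 7.93
ee_pos: [0.5014, 0.0891, 0.0496]
eef_rot: [0.997, -0.078, 0.001, -0.0]
ft_force: [-0.9, 0.6, 0.9]
width: 0.0005
grip_force: 0.7
```

```bash
python3 - <<'E'
from h import *
plan([.5386,.0835,.05],-8.5)
E
```

```text
t 7.93 pos [0.5014 0.0891 0.0496] yaw -8.91 j7 -2.19 F [-0.9  0.6  0.9]
turn [-0.008 -0.023 -0.083] shift [ 0.941 -0.005 -0.007]
```

Call:
{"api": "drive_tool", "payload": {"series": [0, 0, 0, 0.2, 0, 0, -1, 0, 0, 0, 0.4, 0, 0, -1, 0, 0, 0, 0.55, 0, 0, -1, 0, 0, 0, 0.65, 0, 0, -1, 0, 0, 0, 0.7, 0, 0, -1, 0, 0, 0, 0.7, 0, 0, -1]}}

```text
time: 8.43
ee_pos: [0.5273, 0.0848, 0.048]
eef_rot: [0.997, -0.077, 0.0, 0.0]
ft_force: [-0.0, 0.3, 0.7]
width: 0.0007
grip_force: 0.0
```

Call:
{"api": "drive_tool", "payload": {"series": [0, 0, 0, 0.05, 0, 0, -1, 0, 0, 0, 0.1, 0, 0, -1, 0, 0, 0, 0.15, 0, 0, -1, 0, 0, 0, 0.2, 0, 0, -1, 0, 0, 0, 0.2, 0, 0, -1]}}

```text
time: 8.85
ee_pos: [0.5298, 0.0847, 0.047]
eef_rot: [0.997, -0.076, -0.005, 0.001]
ft_force: [-24.4, 0.3, 17.6]
width: 0.0004
grip_force: 12.1
```

Call:
{"api": "drive_tool", "payload": {"series": [0, 0, 0, 0.03, 0, 0, -1, 0, 0, 0, 0.03, 0, 0, -1, 0, 0, 0, -0.5, 0, 0, -1, 0, 0, 0, -1.3, 0, 0, -1, 0, 0, 0, -2, 0, -0.6, -1, 0, 0, 0, -2.5, 0.5, -1.6, 0, 0, 0, 0, -2.5, 1.2, -2.6, 0.3, 0, 0, 0, -2.5, 2.0, -3.4, 0.3, 0, 0, 0, -2.5, 3, -3.4, 0.3, 0, 0, 0, -2.5, 4, -3.4, 0.3]}}

```text
time: 9.68
ee_pos: [0.414, -0.0505, 0.1869]
eef_rot: [0.997, -0.076, 0.003, 0.001]
ft_force: [0.6, 0.4, -1.7]
width: 0.026
grip_force: 0.0
```

```bash
python3 - <<'E'
from h import *
np.set_printoptions(precision=4,suppress=True)
plan([.4384,-.148,.16],-38)
for n in("top","side"):
    c=get_calibration(n);im=camera(n);cv2.imwrite(f"pics/{n}4.png",im[...,::-1]);a=im.astype(int)
    m=((a[...,2]-a[...,0])>35).astype(np.uint8)
    ms=np.zeros_like(m);x,y,w,h=(170,180,80,60) if n=="top" else (220,195,80,75);ms[y:y+h,x:x+w]=1;m*=ms
    cn=[k for k in cv2.findContours(m,0,1)[0] if cv2.contourArea(k)>20]
    for k in cn:
        P=onz(c,cv2.boxPoints(cv2.minAreaRect(k.astype(np.float32))),.052);print(n,P[:,:2].tolist(),P.mean(0))
    # B red line recheck not needed
E
```

```text
t 9.68 pos [ 0.414  -0.0505  0.1869] yaw -8.75 j7 -1.67 F [ 0.6  0.4 -1.7]
turn [-0.007 -0.075  5.85 ] shift [0.97  2.315 0.68 ]
top [[0.5485742243827516, 0.14752247973134638], [0.5546714915728574, 0.14667984456598349], [0.5356278883497686, 0.016721015230956326], [0.5295502257746378, 0.017602212019093653]] [0.5421 0.0821 0.052 ]
side [[0.5589938295415414, 0.16694002726729396], [0.5377141385684066, 0.019244299358733397], [0.5277896258945299, 0.02117967457479053], [0.5497446285367522, 0.1686021344389847]] [0.5436 0.094  0.052 ]
```

The drawer front moved about 79 mm and met its stop, so it is shut. Next I'll hover over shaft B.

Call:
{"api": "drive_tool", "payload": {"series": [0, 0, 1.4, 0.9, 2.3, 0.3, 0.3, 0, 0, 2.8, 0.9, 2.3, 0.6, 0.3, 0, 0, 4.2, 0.9, 2.3, 0.6, 0.3, 0, 0, 5.8, 0.9, 2.3, 0.6, 0.3, 0, 0, 5.8, 0.9, 2.3, 0.6, 0.3, 0, 0, 5.8, 0.9, 2.3, 0.6, 0.3, 0, 0, 5.8, 0.9, 2.3, 0.6, 0.3]}}

```text
time: 10.37
ee_pos: [0.4345, -0.1451, 0.1598]
eef_rot: [0.947, -0.322, 0.0, 0.0]
ft_force: [0.1, -0.3, 0.5]
width: 0.0568
grip_force: 0.0
```

```bash
python3 - <<'E'
from h import *
np.set_printoptions(precision=4,suppress=True)
c=get_calibration("wrist");im=camera("wrist");cv2.imwrite("pics/w5.png",im[...,::-1]);a=im.astype(int)
p=proj(c,[[.4384,-.148,.086]])[0];print(p)
x,y=(p-[45,45]).astype(int);y=max(y,0);s=a[y:y+90,x:x+90]
red=(s[...,0]>150)&(s[...,1]<110)&(s[...,2]<110);yy,xx=np.nonzero(red);print("red",red.sum(),onz(c,[[xx.mean()+x,yy.mean()+y]],.086) if red.any() else 0, yy.min()+y if red.any() else 0, yy.max()+y if red.any() else 0)
m=((s.max(2)<75)|red).astype(np.uint8)
for k in cv2.findContours(m,0,1)[0]:
    if cv2.contourArea(k)>100:
        rc=cv2.minAreaRect((k+[x,y]).astype(np.float32));P=onz(c,cv2.boxPoints(rc),.086);e=np.diff(np.r_[P,P[:1]],axis=0)[:,:2];print(rc,P.mean(0),np.linalg.norm(e,axis=1),np.degrees(np.arctan2(e[:,1],e[:,0])))
plan([.4384,-.148,.073],-38)
E
```

```text
[260.5648 202.6285]
red 109 [[ 0.4476 -0.157   0.086 ]] 175 196
((257.5, 197.5), (59.0, 35.0), 90.0) [ 0.4427 -0.1482  0.086 ] [0.0273 0.0492 0.0289 0.0492] [-127.6094  143.2211   52.4032  -38.6435]
t 10.42 pos [ 0.4345 -0.1451  0.1598] yaw -37.58 j7 -2.02 F [-0.6 -0.5 -0.1]
turn [ 0.    -0.008  0.084] shift [ 0.12  -0.002  2.171]
```

Call:
{"api": "drive_tool", "payload": {"series": [0, 0, 0.1, 0.12, 0, 0.7, 0.3, 0, 0, 0.1, 0.12, 0, 1.4, 0.3, 0, 0, 0.1, 0.12, 0, 2.0, 0.3, 0, 0, 0.1, 0.12, 0, 2.17, 0.3, 0, 0, 0.1, 0.12, 0, 2.17, 0.3, 0, 0, 0.1, 0.12, 0, 2.17, -1, 0, 0, 0.1, 0.12, 0, 2.17, -1, 0, 0, 0.1, 0.12, 0, 2.17, -1, 0, 0, 0.1, 0.12, 0, 2.17, -1, 0, 0, 0.1, 0.12, 0, 2.17, -1], "grip_force": 40}}

```text
time: 11.25
ee_pos: [0.4385, -0.1491, 0.0734]
eef_rot: [0.944, -0.329, 0.001, 0.0]
ft_force: [-1.4, -0.1, 0.1]
width: 0.0313
grip_force: 0.0
```

```bash
python3 - <<'E'
from h import *
s=telemetry.read_state();print(s["width"],s["grip_force"],s["torque"])
plan([.4384,-.148,.20],-38)
E
```

```text
0.03130916729543924 0.0 [ 0.06118324  0.05031686 -0.03221317]
t 11.25 pos [ 0.4385 -0.1491  0.0734] yaw -38.36 j7 -2.09 F [-1.4 -0.1  0.1]
turn [-0.002 -0.016 -0.073] shift [-0.014 -0.02  -3.164]
```

Fingers are still closing, so I'll wait and then lift.

Call:
{"api": "drive_tool", "payload": {"series": [0, 0, 0, 0, 0, 0, -1, 0, 0, 0, 0, 0, 0, -1, 0, 0, 0, 0, 0, 0, -1, 0, 0, 0, 0, 0, 0, -1]}}

```text
time: 11.58
ee_pos: [0.4383, -0.149, 0.073]
eef_rot: [0.944, -0.329, 0.0, 0.0]
ft_force: [-1.7, 0.7, 3.3]
width: 0.0197
grip_force: 39.8
```

Call:
{"api": "drive_tool", "payload": {"series": [0, 0, 0, 0, 0, -0.3, -1, 0, 0, 0, 0, 0, -0.8, -1, 0, 0, 0, 0, 0, -1.6, -1, 0, 0, 0, 0, 0, -2.4, -1, 0, 0, 0, 0, 0, -3.2, -1, 0, 0, 0, 0, 0, -3.2, -1, 0, 0, 0, 0, 0, -3.2, -1]}}

```text
time: 12.17
ee_pos: [0.4387, -0.1492, 0.2019]
eef_rot: [0.944, -0.329, 0.001, 0.0]
ft_force: [-0.9, -0.1, -3.8]
width: 0.0201
grip_force: 39.8
```

```bash
python3 - <<'E'
from h import *
np.set_printoptions(precision=4,suppress=True)
s=telemetry.read_state();print(s["width"],s["grip_force"],s["ft_force"])
plan([.647,.068,.21],17.5)
p=s["ee_pos"]
c=get_calibration("side");im=camera("side");cv2.imwrite("pics/side6.png",im[...,::-1])
q=proj(c,[p,p-[0,0,.069]]);print(q)
a=im.astype(int);m=(a[...,0]-a[...,2]>60)&(a[...,0]>90)
x,y=q[1].astype(int)
yy,xx=np.nonzero(m[y-25:y+25,x-25:x+25]);print(len(yy),xx.mean()+x-25 if len(yy) else 0,yy.mean()+y-25 if len(yy) else 0)
print(proj(c,p-[0,0,.069-.023]))
x,y=q.mean(0).astype(int);cv2.imwrite("pics/c6.png",cv2.resize(im[y-30:y+30,x-40:x+40,::-1],(800,600),interpolation=2))
E
```

```text
0.020052178575175807 39.801177353187995 [-0.9229 -0.1116 -3.8093]
t 12.17 pos [ 0.4387 -0.1492  0.2019] yaw -38.38 j7 -2.02 F [-0.9 -0.1 -3.8]
turn [  0.01   -0.034 -11.176] shift [ 0.712 -7.489 -0.197]
[[295.1457 130.9422]
 [293.009  146.7744]]
1214 294.79489291598026 150.97775947281713
[[293.697  141.6726]]
```

Call:
{"api": "drive_tool", "payload": {"series": [0, 0, -1.1, 0.1, -0.8, -0.1, -1, 0, 0, -2.4, 0.2, -1.7, -0.1, -1, 0, 0, -3.7, 0.3, -2.6, -0.1, -1, 0, 0, -5.0, 0.4, -3.5, -0.1, -1, 0, 0, -6.3, 0.5, -4.4, -0.1, -1, 0, 0, -7.6, 0.6, -5.3, -0.1, -1, 0, 0, -8.9, 0.7, -6.2, -0.1, -1, 0, 0, -10.2, 0.7, -7.0, -0.1, -1, 0, 0, -11.2, 0.7, -7.5, -0.1, -1, 0, 0, -11.2, 0.7, -7.5, -0.1, -1]}}

```text
time: 13.05
ee_pos: [0.6463, 0.0742, 0.2014]
eef_rot: [0.987, 0.159, -0.002, -0.002]
ft_force: [0.3, 0.5, -2.1]
width: 0.02
grip_force: 39.8
```

Call:
{"api": "drive_tool", "payload": {"series": [0, 0, 0, 0, 0, 0, -1, 0, 0, 0, 0, 0, 0, -1]}}

```text
time: 13.22
ee_pos: [0.6454, 0.0682, 0.2028]
eef_rot: [0.988, 0.153, -0.001, 0.0]
ft_force: [0.0, -0.3, -2.6]
width: 0.0194
grip_force: 39.8
```

```bash
python3 - <<'E'
from h import *
np.set_printoptions(precision=4,suppress=True)
plan([.647,.068,.18],17.5)
for n in("top","side","wrist"):
    c=get_calibration(n);im=camera(n);cv2.imwrite(f"pics/{n}7.png",im[...,::-1]);print(n,proj(c,[[.647,.068,.105],[.647,.068,.135]]))
s=telemetry.read_state();print(s["width"],s["grip_force"])
E
```

```text
t 13.22 pos [0.6454 0.0682 0.2028] yaw 17.55 j7 -1.63 F [ 0.  -0.3 -2.6]
turn [-0.003  0.033  0.01 ] shift [0.038 0.018 0.57 ]
top [[216.1027 157.2347]
 [215.3508 155.5427]]
side [[216.0096 214.3132]
 [215.1845 208.633 ]]
wrist [[260.2884 198.9713]
 [260.4423 209.5308]]
0.019764374574073474 39.80144996885883
```

Call:
{"api": "drive_tool", "payload": {"series": [0, 0, 0, 0.04, 0.02, 0.3, -1, 0, 0, 0, 0.04, 0.02, 0.6, -1, 0, 0, 0, 0.04, 0.02, 0.75, -1, 0, 0, 0, 0.04, 0.02, 0.85, -1, 0, 0, 0, 0.04, 0.02, 0.95, -1, 0, 0, 0, 0.04, 0.02, 0.95, -1]}}

```text
time: 13.87
ee_pos: [0.6476, 0.0686, 0.1656]
eef_rot: [0.988, 0.153, -0.001, -0.0]
ft_force: [0.5, 0.1, -1.6]
width: 0.02
grip_force: 39.8
```

```bash
python3 - <<'E'
from h import *
s=telemetry.read_state();print(s["torque"])
plan([.647,.068,.155],17.5)
E
```

```text
[-0.06041911 -0.01232082 -0.04148655]
t 13.87 pos [0.6476 0.0686 0.1656] yaw 17.63 j7 -1.64 F [ 0.5  0.1 -1.6]
turn [-0.002  0.015  0.027] shift [-0.017  0.01   0.265]
```

Call:
{"api": "drive_tool", "payload": {"series": [0, 0, 0, 0, 0, 0.1, -1, 0, 0, 0, 0, 0, 0.2, -1, 0, 0, 0, 0, 0, 0.27, -1, 0, 0, 0, 0, 0, 0.33, -1, 0, 0, 0, 0, 0, 0.33, -1]}}

```text
time: 14.28
ee_pos: [0.6478, 0.0686, 0.1529]
eef_rot: [0.988, 0.153, -0.0, 0.0]
ft_force: [0.2, 0.7, -2.1]
width: 0.0197
grip_force: 39.8
```

Call:
{"api": "drive_tool", "payload": {"series": [0, 0, 0, 0, 0, 0.1, -1, 0, 0, 0, 0, 0, 0.17, -1, 0, 0, 0, 0, 0, 0.23, -1, 0, 0, 0, 0, 0, 0.26, -1, 0, 0, 0, 0, 0, 0.26, -1]}}

```text
time: 14.7
ee_pos: [0.6481, 0.0687, 0.1432]
eef_rot: [0.988, 0.153, 0.0, 0.0]
ft_force: [-2.2, 0.1, 2.4]
width: 0.02
grip_force: 39.8
```

```bash
python3 - <<'E'
from h import *
s=telemetry.read_state();print(s["torque"])
plan([.647,.068,.137],17.5)
E
```

```text
[-0.19677381  0.42841765  0.01475476]
t 14.7 pos [0.6481 0.0687 0.1432] yaw 17.63 j7 -1.65 F [-2.2  0.1  2.4]
turn [ 0.002 -0.002  0.026] shift [-0.03   0.008  0.156]
```

The key is in the keyway, since the shaft is 28 mm down and meeting the ejector at about 4 N. Now I'll press it home.

Call:
{"api": "drive_tool", "payload": {"series": [0, 0, 0, -0.02, 0, 0.05, -1, 0, 0, 0, -0.02, 0, 0.1, -1, 0, 0, 0, -0.02, 0, 0.14, -1, 0, 0, 0, -0.02, 0, 0.17, -1, 0, 0, 0, -0.02, 0, 0.19, -1, 0, 0, 0, -0.02, 0, 0.19, -1], "grip_force": 55}}

```text
time: 15.2
ee_pos: [0.6479, 0.0686, 0.1372]
eef_rot: [0.988, 0.153, 0.001, 0.0]
ft_force: [-3.4, -1.0, 13.5]
width: 0.02
grip_force: 54.8
```

Call:
{"api": "drive_tool", "payload": {"series": [0, 0, 0, -0.01, 0, 0.03, -1, 0, 0, 0, -0.01, 0, 0.05, -1, 0, 0, 0, -0.01, 0, 0.05, -1, 0, 0, 0, -0.01, 0, 0.05, -1]}}

```text
time: 15.53
ee_pos: [0.648, 0.0685, 0.137]
eef_rot: [0.988, 0.153, 0.002, 0.0]
ft_force: [-8.9, -3.0, 26.2]
width: 0.0198
grip_force: 54.9
```

```bash
python3 - <<'E'
from h import *
s=telemetry.read_state();print(s["torque"],s["ee_pos"])
im=camera("side");c=get_calibration("side")
x,y=proj(c,[[.647,.068,.11]])[0].astype(int);print(x,y)
cv2.imwrite("pics/c8.png",cv2.resize(im[y-45:y+45,x-60:x+60,::-1],(800,600),interpolation=2))
E
```

```text
[-0.48597475  2.04577376  0.06866512] [0.64795972 0.06851484 0.13702557]
215 213
```

View pics/c8.png

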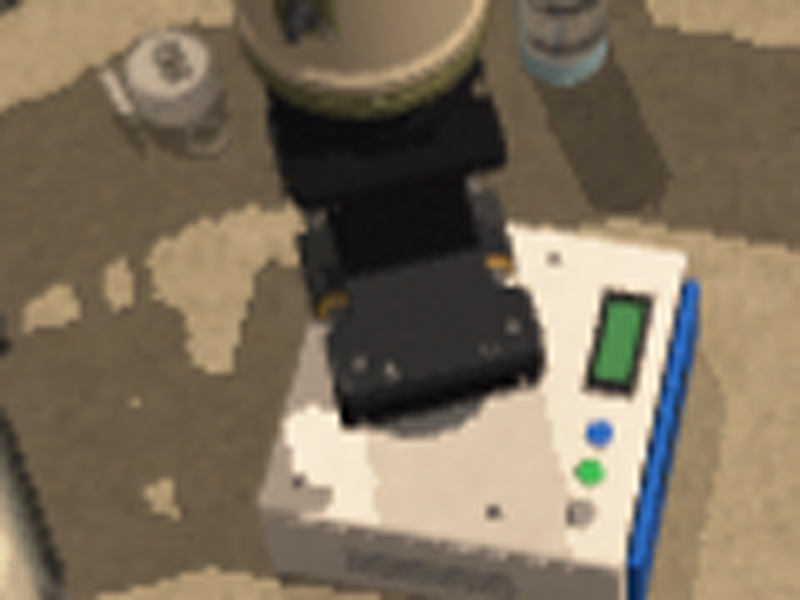

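The side crop shows the drawer's blue front against the machine at (665,430) and the gripper holding the shaft down on the hub at (430,400). TCP z is at the predicted home height (0.137), and extra push raises only the force, so the flange is seated. I'll settle briefly, then hand in.

Call:
{"api": "drive_tool", "payload": {"series": [0, 0, 0, -0.02, 0, 0, -1, 0, 0, 0, -0.02, 0, 0, -1, 0, 0, 0, -0.02, 0, 0, -1, 0, 0, 0, -0.02, 0, 0, -1, 0, 0, 0, -0.02, 0, 0, -1, 0, 0, 0, -0.02, 0, 0, -1]}}

```text
time: 16.08
ee_pos: [0.6479, 0.0685, 0.137]
eef_rot: [0.988, 0.153, 0.003, 0.0]
ft_force: [-4.6, -1.3, 23.7]
width: 0.0196
grip_force: 54.9
```

```bash
python3 -c "
from bench import r
print(r.close_job())"
```

```text
the job is handed in; nothing more can be done
None
```

The job is handed in: the box lies flat in the drawer, the drawer is pushed shut to its stop, and the keyed shaft is fully home in the hub, still gripped and pressed down at about 24 N.

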